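Pin a lever in its fixture and hold the sprung pin home

ROBOT

A 7-joint arm with a two-finger parallel gripper is mounted at the origin on the work surface. World frame = base frame: x ahead of the robot, y to its left, z up, the work surface at z = 0. Lengths are in m, angles in rad, forces in N, time in s.
With the tool pointing down it reaches from about 0.4 to 0.875 m from the base axis. Payload 19.3 kg.
Tool frame: the origin (TCP) lies at the very end of the fingers, on their centre line; the grasp point (between the pads) lies 19 mm behind it; z points along the fingers, y is the line along which they close (so a half turn about z gives the same grasp; the last joint's range is limited). The gripper opens to 85 mm and grips with 20 to 120 N. Pads are 22 mm wide; open, the fingers measure 114 mm over their backs; the gripper's body (76 mm by 85 mm) begins 54 mm behind the grasp point. The pads swing forward as they close: fully open they stand 13 mm farther back than shut.
Start: joints at [-1.411, 0.521, -0.036, 1.599, 0.021, 1.021, -0.113], TCP at [0.142, 0.609, 0.231] pointing down, gripper open.
Joint ranges: [-2.91, 2.91], [-0.3, 2.13], [-1.5, 1.42], [0.17, 2.43], [-1.26, 4.41], [0.16, 1.93], [-2.52, 2.52]. Speed limits (rad/s): [1.89, 1.89, 2.39, 2.39, 3.01, 3.01, 3.01].

INTERFACE

Orientations are given as [roll, pitch, yaw] about the fixed x, y, z axes, in that order (R = Rz(yaw) Ry(pitch) Rx(roll)).
In Python, from workcell import monitor, viewer, bot gives the robot as it stands.
- The arm moves only by the tool move_arm, never from a script. Its arguments are lists of equal length, an entry for each row: "gripper": the opening, from 0 (shut) to 1 (fully open); "linear": the shift along the tool's x, y, z in cm, a list of three; "twist": the turn about the tool's z in degrees. A call has 1 to 8 rows; each row shifts and turns the commanded pose from where the row before left it, along the tool's axes as they then stand; what a row does not reach is not made up. A row lasts 1/10 s, in which the tool goes at most 50 mm and 8.59 degrees, less where a joint would pass 70% of its speed; a pose out of reach is approached as far as the arm can. A call with a gripper value outside its range is refused whole. The fingers move at their own pace and stop on an object; "squeeze" is the grip in N (left out, the last holds). Time passes only in rows, so rows that do not move let the fingers close. It gives the time, the measured TCP pose, the force, the opening and the grip force at its end, in the units of the state.
- monitor.observe(): the state, without advancing time (a new reading comes with each control period).
- viewer.grab_frame(name): name is "scene" or "side" or "wrist"; returns a dict with "img" (400x640x3 uint8, red, green, blue), "K" (3x3 intrinsics, pixels), "k1" (the pictures are not rectified: a ray, as slopes to the right and down, at radius r is drawn at 1 + k1 r^2 times it, then the intrinsics apply), "eye" and "rotation" of the camera in the world. Camera axes: x right, y up, looking along -z (the intrinsics and any distortion apply to the point x, -y, -z); pixel columns grow to the right and rows downward; lengths in m; the calibration is good to about 2 mm. A picture is of the moment at which its call begins. There is no depth.
- bot.job_done(): hands the job in; it is judged then, once.
The state is a dict: "clock": time; "qpos": joint angles; "qd": joint speeds; "joint_efforts": joint torques, N m; "position": TCP position; "tool_rot": TCP orientation; "force": force on the tool from outside, world axes, zero at the start; "moment": the same for the moment, N m; "grip_width": finger opening in m; "finger_force": force on a finger pad.
Only numpy, scipy, OpenCV 4.12 (cv2) and the standard library are available. Lean on these libraries where they do the work, as an engineer would, in place of code of your own. Each camera call takes 0.05 s, during which the arm holds its last target. There are 200 camera calls.

TASK

Load the lever fixture from the blue tray in order: first the red-gripped pin fully home in pocket 1 (one dot), let go, then the white one fully home in pocket 2 (two dots), let go. Then push the yellow one into pocket 3 (three dots, yellow block) against its sprung plunger until its flange bears firmly on the block, and finish while still holding it down there with the gripper, so that the retaining clip can be fitted. Leave the green spare in the tray and do not disturb the tools and other things on the bench.

Things in the scene. Friction and masses are not known exactly. Their poses are not given: they have to be found in the camera images.
- fixture: Fixed assembly fixture. Origin: centre of underside. Steel base 130 (x) by 250 (y) by 12 mm; on it, in a row along y, three pockets, mouths 54 mm above the bench: 1 and 2 in a block with a black top (66 by 140 mm), 3 in a yellow block (66 by 70 mm). One, two, three black dots on the base's -x side number them. The black lever handle sticks out 140 mm to +x. Nothing rises above the mouths.
- press_station: The yellow block of the fixture round pocket 3; its top face is the hard stop for the yellow pin's flange. Origin: centre of its underside, 42 mm below the mouth.
- pocket1 (a point): Centre of the mouth of pocket 1 (one dot; fixture y +80 mm), axes as the fixture's. Round hole 22 mm diameter, 2 mm chamfer, 42 mm deep: a pin let go in it rests on its flange, with its origin 32 mm below this point.
- pocket2 (a point): Centre of the mouth of pocket 2 (two dots; fixture y +10 mm); same hole as pocket 1.
- pocket3 (a point): Centre of the mouth of pocket 3 (three dots, yellow block; fixture y -70 mm); same hole, but with a sprung plunger in it. A pin let go here is pushed back up by the spring.
- plunger (a joint): Sprung brass plunger (15 mm diameter) in pocket 3, moving straight down. 0 = up, its flat top 10 mm below the mouth; grows as it is pushed down, in m. Spring force 3 N at 0, rising 0.3 N per mm; it reads 0.022 (about 9.6 N) when the yellow pin's flange meets the yellow block.
- tray: Blue kit tray fixed to the bench, 80 (x) by 260 (y) by 40 mm high, origin at the centre of its underside; four through holes 23 mm in diameter in a row along its y axis, at y = -97.5, -32.5, +32.5, +97.5 mm, each holding one pin.
- pin_red: Upright steel locating pin with a red grip, about 0.12 kg. Origin: centre of the stem's lower end; z up its axis. From there up: stem 20 mm diameter to 32 mm (first 3 mm chamfered), flange 34 mm diameter from 32 to 38 mm, red plastic grip 22 mm diameter from 38 to 72 mm. Belongs in pocket 1. It starts in any one of the tray's holes, hanging on its flange.
- pin_white: Upright steel locating pin with a white grip, about 0.12 kg. Origin: centre of the stem's lower end; z up its axis. From there up: stem 20 mm diameter to 32 mm (first 3 mm chamfered), flange 34 mm diameter from 32 to 38 mm, white plastic grip 22 mm diameter from 38 to 72 mm. Belongs in pocket 2. It starts in any one of the tray's holes, hanging on its flange.
- pin_yellow: Upright steel locating pin with a yellow grip, about 0.12 kg. Origin: centre of the stem's lower end; z up its axis. From there up: stem 20 mm diameter to 32 mm (first 3 mm chamfered), flange 34 mm diameter from 32 to 38 mm, yellow plastic grip 22 mm diameter from 38 to 72 mm. Belongs in pocket 3. It starts in any one of the tray's holes, hanging on its flange.
- pin_green: Upright steel locating pin with a green grip, about 0.12 kg. Origin: centre of the stem's lower end; z up its axis. From there up: stem 20 mm diameter to 32 mm (first 3 mm chamfered), flange 34 mm diameter from 32 to 38 mm, green plastic grip 22 mm diameter from 38 to 72 mm. Spare: stays in the tray. It starts in any one of the tray's holes, hanging on its flange.
- screwdriver: Bystander: red-handled screwdriver, 190 mm, lying along x between tray and fixture.
- wrench: Bystander: steel wrench, 190 mm, lying flat nearer the robot.
- nut: Bystander: steel hexagon nut, 24 mm across flats, 13 mm high, nearer the robot.
- can: Bystander: upright spray can, 52 mm diameter, 150 mm tall, at the left of the work.
- hammer: Bystander: hammer with wooden handle, lying at the right of the work.
Mind the look-alikes: they are no part of the job. What is shaped like the pin_white but orange or purple is not meant.

How it is judged:
On the way, in this order (a step that is already met when the one before it is completed fails the run):
1. red pin seated in pocket 1 and let go (z of pin_red in the frame of pocket1 below -0.03 m and horizontal distance between pin_red and pocket1 below 0.004 m and angle between pin_red's own z axis and vertical below 0.1 rad and contact force between the fingers and pin_red below 0.1 N and linear speed of pin_red below 0.02 m/s), for 0.2 s.
2. then white pin seated in pocket 2 and let go, red still home (all of step 1 and z of pin_white in the frame of pocket2 below -0.03 m and horizontal distance between pin_white and pocket2 below 0.004 m and angle between pin_white's own z axis and vertical below 0.1 rad and contact force between the fingers and pin_white below 0.1 N and linear speed of pin_white below 0.02 m/s), for 0.2 s.
3. then yellow pin pressed down to the stop in pocket 3 (z of pin_yellow in the frame of pocket3 below -0.03 m and horizontal distance between pin_yellow and pocket3 below 0.004 m and angle between pin_yellow's own z axis and vertical below 0.1 rad and value of joint plunger above 0.02 m and contact force between pin_yellow and press_station above 1 N and contact force between the fingers and pin_yellow above 3 N and linear speed of pin_yellow below 0.02 m/s), for 0.3 s.
At the end, for the whole second after the job is handed in: Red in pocket 1, white in 2: let go, at rest, within 2 mm of seated, 4 mm of the axis, tilt under 0.1 rad. Yellow in 3 likewise deep and upright, plunger down over 20 mm, flange on the yellow block with over 1 N, fingers still bearing on it with over 3 N (all of step 2 and all of step 3); the arm keeps its last pose, push and grip.
It fails at once if the green spare is moved from its place in the tray (20 mm) (distance of pin_green from where it was at the start of the episode above 0.02 m).
It fails at once if a tool or other thing on the bench is moved more than 30 mm (distance of any of screwdriver, wrench, nut, can, hammer from where it was at the start of the episode above 0.03 m).
It also fails if it takes over 72 s, if anything falls off the work surface, if the arm or the gripper's body presses on something with over 40 N, if the wrist force passes 120 N, or if a joint passes its speed limit or range.

## Working session

There is one attempt and no reset: what is moved stays moved. The work goes in short steps, Python scripts to look and compute and a tool call to move; the robot and the scene stay as the last step left them, time stands still between calls to the robot, and variables do not carry over. Pictures are saved under pics/ and viewed, at most 10 in all, crops included, and the job is handed in when it is done.

Besides the shell and the picture viewer there is one more tool, called after "Call:" as name(argument=value, ...), one argument or row to a line, values as JSON. move_arm: Moves the arm, as the interface text tells. Its arguments: {"type":"object","properties":{"gripper":{"type":"array"},"linear":{"type":"array"},"twist":{"type":"array"},"squeeze":{"type":"number"}},"required":["gripper","linear","twist"]}

```bash
mkdir -p pics
cat > h.py <<'E'
import numpy as np, cv2, pickle
from workcell import monitor, viewer, bot
def grab(n,tag):
    f=viewer.grab_frame(n); pickle.dump(f,open(f'pics/{tag}.pkl','wb')); cv2.imwrite(f'pics/{tag}.png',f['img'][:,:,::-1]); return f
def load(tag): return pickle.load(open(f'pics/{tag}.pkl','rb'))
def ray(f,u,v):
    K=np.array(f['K']);k=f['k1']
    d=np.array([(u-K[0,2])/K[0,0],(v-K[1,2])/K[1,1]]); s=d.copy()
    for _ in range(30): s=d/(1+k*(s@s))
    r=np.array(f['rotation'])@np.array([s[0],-s[1],-1.]); return np.array(f['eye']),r/np.linalg.norm(r)
def atz(f,u,v,z):
    o,r=ray(f,u,v); return o+r*(z-o[2])/r[2]
def tri(obs):
    A=np.zeros((3,3));b=np.zeros(3)
    for f,u,v in obs:
        o,r=ray(f,u,v);P=np.eye(3)-np.outer(r,r);A+=P;b+=P@o
    p=np.linalg.solve(A,b)
    e=[np.linalg.norm(np.cross(p-ray(f,u,v)[0],ray(f,u,v)[1])) for f,u,v in obs]
    return p,e
def proj(f,p):
    c=np.array(f['rotation']).T@(np.array(p)-np.array(f['eye'])); s=np.array([c[0],-c[1]])/-c[2]
    s=s*(1+f['k1']*(s@s)); K=np.array(f['K']); return K[0,0]*s[0]+K[0,2],K[1,1]*s[1]+K[1,2]
E
python3 - <<'E'
from h import *
np.set_printoptions(precision=4,suppress=True)
for n in("scene","side","wrist"):
    f=grab(n,n+'0'); print(n,f['eye'],np.array(f['rotation']).tolist(),f['K'],f['k1'])
s=monitor.observe(); print(s)
E
```

```text
scene [ 1.2118 -0.5506  0.7215] [0.9216956134168584, 0.008729350717838313, 0.891095647996653] [[370.4633   0.     313.6777]
 [  0.     370.4633 203.9421]
 [  0.       0.       1.    ]] -0.08064487942692684
side [ 0.4776 -0.8154  1.0788] [0.6811276171280733, 0.018320756709663488, -0.1084808983677849] [[463.9544   0.     315.866 ]
 [  0.     463.9544 201.2664]
 [  0.       0.       1.    ]] 0.010717700850185655
wrist [0.0748 0.6244 0.3738] [-0.2741425948910515, 0.0011450095612479672, 1.3402244605482845] [[294.9289   0.     317.6045]
 [  0.     294.9289 199.754 ]
 [  0.       0.       1.    ]] -0.002859673581620981
{'clock': 0.15, 'qpos': array([-1.4112,  0.5219, -0.0363,  1.5998,  0.0212,  1.0211, -0.1128]), 'qd': array([-0.0007, -0.0023,  0.0003, -0.0019,  0.0008,  0.0015,  0.0011]), 'joint_efforts': array([  0.001 , -92.7393,   1.9805, -37.0059,   0.018 ,   0.0063,
        -0.    ]), 'position': array([0.1423, 0.6083, 0.2309]), 'tool_rot': array([-3.1408,  0.0001,  2.9117]), 'force': array([-0.0196, -0.7179,  0.2201]), 'moment': array([ 0.0188, -0.0054,  0.014 ]), 'finger_force': 0.0, 'grip_width': 0.0853895452050495}
```

View pics/scene0.png

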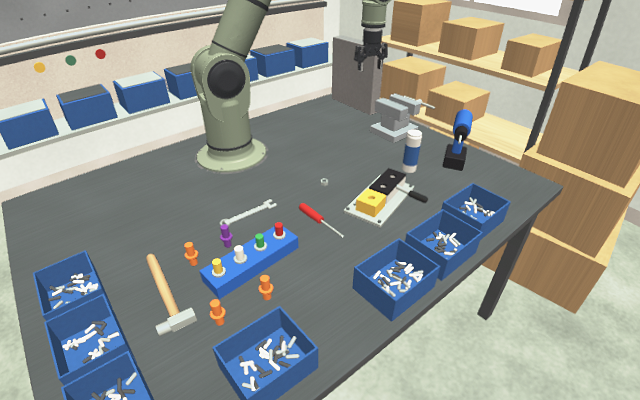

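View pics/side0.png

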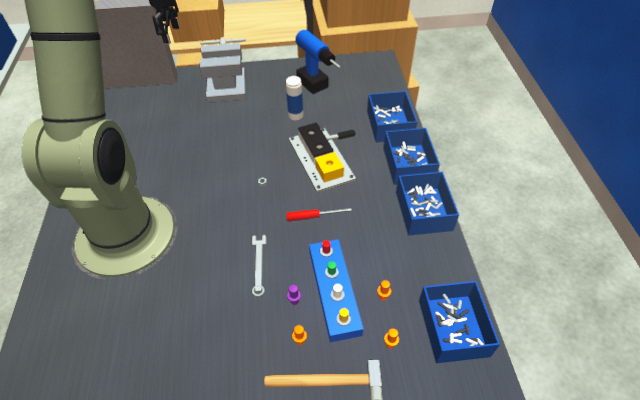

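The scene view shows the tray pins from near to far: yellow (217,267), white (240,253), green (259,241) and red (279,229). The fixture is near (380,195). The look-alikes are orange at (191,253), (217,311) and (266,287), and purple at (226,234). In the side view red is at (326,247), green (332,268), white (337,291) and yellow (344,315), with the fixture at (320,155). I'll enlarge both views.

```bash
sed -i 's/^def ray/from scipy.spatial.transform import Rotation as Ro\ndef RR(f): return Ro.from_euler("xyz",f["rotation"]).as_matrix()\ndef ray/; s/np.array(f\[.rotation.\])@/RR(f)@/; s/np.array(f\[.rotation.\]).T@/RR(f).T@/' h.py
python3 - <<'E'
from h import *
def crop(t,x0,y0,w,h,s): return cv2.resize(load(t)['img'][y0:y0+h,x0:x0+w,::-1],None,fx=s,fy=s,interpolation=cv2.INTER_CUBIC)
a=crop('scene0',195,215,110,80,5); b=crop('scene0',340,160,90,70,5) # 550x400,450x350
c=crop('side0',300,235,70,110,5); d=crop('side0',285,120,75,70,5)
def pad(*ims):
    H=max(i.shape[0] for i in ims); return np.hstack([cv2.copyMakeBorder(i,0,H-i.shape[0],0,0,0) for i in ims])
cv2.imwrite('pics/c1.png',pad(c,d)); 
cv2.imwrite('pics/c2.png',np.hstack([cv2.resize(b,None,fx=.8,fy=.8)[:280],cv2.resize(a,None,fx=.8,fy=.8)[:280]]))
print(RR(load('wrist0')))
E
```

```text
[[ 0.22853414 -0.93725261 -0.26330533]
 [ 0.97353522  0.21969851  0.06294226]
 [-0.00114501 -0.27072147  0.96265704]]
```

View pics/c1.png

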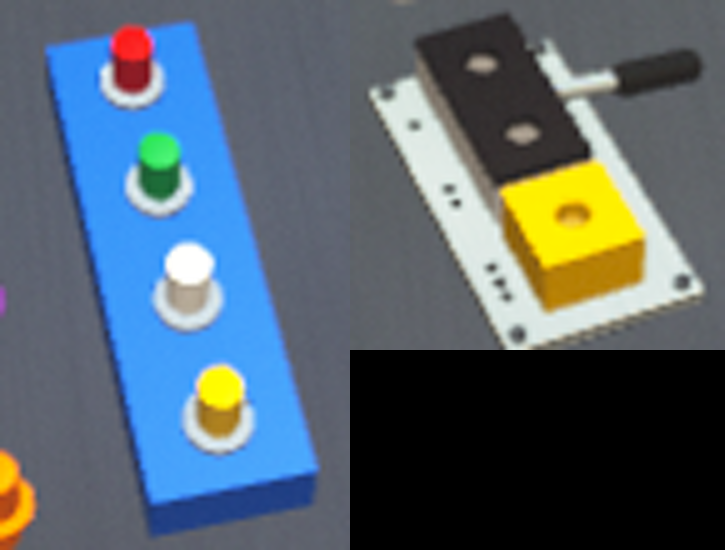

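View pics/c2.png

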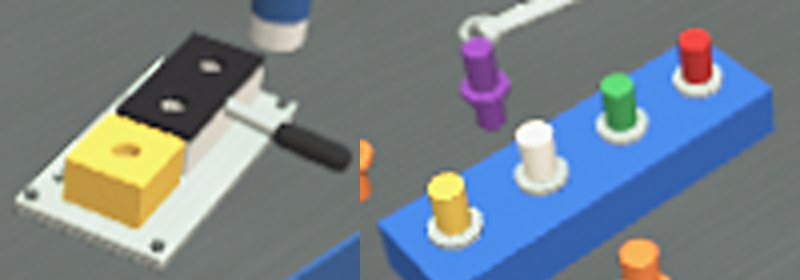

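The crops show side-view grip tops at red (132,40), green (159,151), white (189,263) and yellow (221,387). Pocket mouths are at (132,63), (172,133) and (223,214) in the right part. The one/two/three dots confirm that pocket 3 is the yellow block. The scene crop shows the same things, so I can triangulate.

Run:
```python
from h import *
np.set_printoptions(precision=4,suppress=True)
S=load('scene0');D=load('side0')
q=lambda x,s,o:(x+.5)/s-.5+o
sd={'red':(132,40),'green':(159,151),'white':(189,263),'yellow':(221,387)}
sc={'red':(695,39),'green':(618,84),'white':(535,132),'yellow':(448,183)}
P={}
for k in sd:
    P[k],e=tri([(D,q(sd[k][0],5,300),q(sd[k][1],5,235)),(S,q(sc[k][0]-360,4,195),q(sc[k][1],4,215))]); print(k,P[k],e)
hd=[(132,63),(172,133),(223,214)];hs=[(210,66),(173,105),(127,150)]
for i in range(3):
    p,e=tri([(D,q(hd[i][0],5,285),q(hd[i][1],5,120)),(S,q(hs[i][0],4,340),q(hs[i][1],4,160))]); print(i+1,p,e)
    print(atz(D,q(hd[i][0],5,285),q(hd[i][1],5,120),.054),atz(S,q(hs[i][0],4,340),q(hs[i][1],4,160),.054))
```

```text
red [ 0.5583 -0.1499  0.0787] [np.float64(0.0020767350162102876), np.float64(0.0020767350162102954)]
green [ 0.5636 -0.2154  0.0779] [np.float64(0.0007253146209809438), np.float64(0.0007253146209809085)]
white [ 0.5698 -0.2802  0.0792] [np.float64(0.0010343969919459851), np.float64(0.0010343969919461426)]
yellow [ 0.5757 -0.3446  0.0791] [np.float64(7.972527812132523e-05), np.float64(7.972527812135728e-05)]
1 [0.5646 0.3038 0.0484] [np.float64(0.0017780849645411606), np.float64(0.0017780849645411528)]
[0.5644 0.3003 0.054 ] [0.571  0.2939 0.054 ]
2 [0.5833 0.2378 0.0472] [np.float64(0.0014822267649746404), np.float64(0.0014822267649745883)]
[0.5828 0.233  0.054 ] [0.5904 0.2276 0.054 ]
3 [0.6059 0.1604 0.0509] [np.float64(0.0012547739619258428), np.float64(0.0012547739619258767)]
[0.6058 0.1592 0.054 ] [0.6095 0.1553 0.054 ]
```

```bash
cat >> h.py <<'E'
def plan(x,y,z,yawdeg,n,start=None):
    "print rows (cm, deg) of a straight move from the present pose to x,y,z,yaw"
    if start is None:
        s=monitor.observe(); start=[*s['position'],np.degrees(s['tool_rot'][2])]
    p=np.array(start[:3],float); yaw=start[3]; tw=-((yawdeg-yaw+180)%360-180)/n; d=(np.array([x,y,z])-p)/n*100
    L=[]
    for i in range(n):
        a=np.radians(yaw-tw*i); L.append([round(d[0]*np.cos(a)+d[1]*np.sin(a),2),round(d[0]*np.sin(a)-d[1]*np.cos(a),2),round(-d[2],2)])
    for i in range(0,n,8): print('lin',L[i:i+8],'tw',round(tw,2),'x',len(L[i:i+8]))
    return [x,y,z,yawdeg]
def st():
    s=monitor.observe(); print(round(s['clock'],2),s['position'].round(4),np.degrees(s['tool_rot']).round(2),'F',s['force'].round(1),'w',round(s['grip_width'],4),'ff',round(s['finger_force'],1))
E
python3 -c "
from h import *
plan(.585,.225,.25,106.2,16)"
```

```text
lin [[np.float64(-3.24), np.float64(-1.7), np.float64(-0.12)], [np.float64(-3.35), np.float64(-1.48), np.float64(-0.12)], [np.float64(-3.44), np.float64(-1.26), np.float64(-0.12)], [np.float64(-3.51), np.float64(-1.03), np.float64(-0.12)], [np.float64(-3.57), np.float64(-0.8), np.float64(-0.12)], [np.float64(-3.62), np.float64(-0.56), np.float64(-0.12)], [np.float64(-3.65), np.float64(-0.32), np.float64(-0.12)], [np.float64(-3.66), np.float64(-0.08), np.float64(-0.12)]] tw 3.79 x 8
lin [[np.float64(-3.66), np.float64(0.17), np.float64(-0.12)], [np.float64(-3.64), np.float64(0.41), np.float64(-0.12)], [np.float64(-3.6), np.float64(0.65), np.float64(-0.12)], [np.float64(-3.55), np.float64(0.88), np.float64(-0.12)], [np.float64(-3.49), np.float64(1.12), np.float64(-0.12)], [np.float64(-3.4), np.float64(1.34), np.float64(-0.12)], [np.float64(-3.31), np.float64(1.57), np.float64(-0.12)], [np.float64(-3.2), np.float64(1.78), np.float64(-0.12)]] tw 3.79 x 8
```

Call:
move_arm(
  gripper=[0.6,0.6,0.6,0.6,0.6,0.6,0.6,0.6],
  linear=[
    [-3.2,-1.7,-0.5],
    [-3.35,-1.5,-0.5],
    [-3.4,-1.3,-0.5],
    [-3.5,-1.0,-0.4],
    [-3.6,-0.8,0],
    [-3.6,-0.6,0],
    [-3.65,-0.3,0],
    [-3.65,-0.1,0],
  ],
  twist=[3.8,3.8,3.8,3.8,3.8,3.8,3.8,3.8],
)

```text
clock: 0.95
position: [0.3635, 0.4152, 0.2503]
tool_rot: [-3.141, 0.0, 2.379]
force: [-0.7, 0.3, -0.0]
grip_width: 0.0516
finger_force: 0.0
```

Call:
move_arm(
  gripper=[0.6,0.6,0.6,0.6,0.6,0.6,0.6,0.6],
  linear=[
    [-3.65,0.2,0],
    [-3.65,0.4,0],
    [-3.6,0.65,0],
    [-3.55,0.9,0],
    [-3.5,1.1,0],
    [-3.4,1.35,0],
    [-3.3,1.6,0],
    [-3.2,1.8,0],
  ],
  twist=[3.8,3.8,3.8,3.8,3.8,3.8,3.8,3.8],
)

```text
clock: 1.75
position: [0.5852, 0.2236, 0.2502]
tool_rot: [-3.141, -0.0, 1.848]
force: [0.7, 0.9, 0.1]
grip_width: 0.0509
finger_force: 0.0
```

Call:
move_arm(
  gripper=[0.6,0.6],
  linear=[
    [0,0,0],
    [0,0,0],
  ],
  twist=[0,0],
)

```text
clock: 1.95
position: [0.5845, 0.224, 0.2498]
tool_rot: [-3.141, 0.0, 1.849]
force: [-0.7, 0.6, 0.7]
grip_width: 0.051
finger_force: 0.0
```

```bash
sed -i 's/round(d\[0\]\*np.cos(a)+d\[1\]\*np.sin(a),2)/float(round(d[0]*np.cos(a)+d[1]*np.sin(a),2))/;s/round(d\[0\]\*np.sin(a)-d\[1\]\*np.cos(a),2)/float(round(d[0]*np.sin(a)-d[1]*np.cos(a),2))/;s/round(-d\[2\],2)/float(round(-d[2],2))/' h.py
python3 -c "
from h import *
st()
f=grab('wrist','wf1')
print(f['eye'],proj(f,[.565,.300,.054]),proj(f,[.6058,.159,.054]))
plan(.562,-.14,.20,95.1,16)"
```

```text
1.95 [0.5845 0.224  0.2498] [-1.7996e+02  2.0000e-02  1.0597e+02] F [-0.7  0.6  0.7] w 0.051 ff 0.0
[0.56486489 0.29027512 0.39276388] (np.float64(320.3493367865969), np.float64(107.94432861010375)) (np.float64(320.49738364716825), np.float64(232.6604490843432))
lin [[-2.15, -0.76, 0.31], [-2.16, -0.74, 0.31], [-2.17, -0.71, 0.31], [-2.18, -0.68, 0.31], [-2.19, -0.66, 0.31], [-2.2, -0.63, 0.31], [-2.2, -0.61, 0.31], [-2.21, -0.58, 0.31]] tw 0.68 x 8
lin [[-2.22, -0.55, 0.31], [-2.22, -0.53, 0.31], [-2.23, -0.5, 0.31], [-2.24, -0.47, 0.31], [-2.24, -0.45, 0.31], [-2.25, -0.42, 0.31], [-2.25, -0.39, 0.31], [-2.26, -0.37, 0.31]] tw 0.68 x 8
```

View pics/wf1.png

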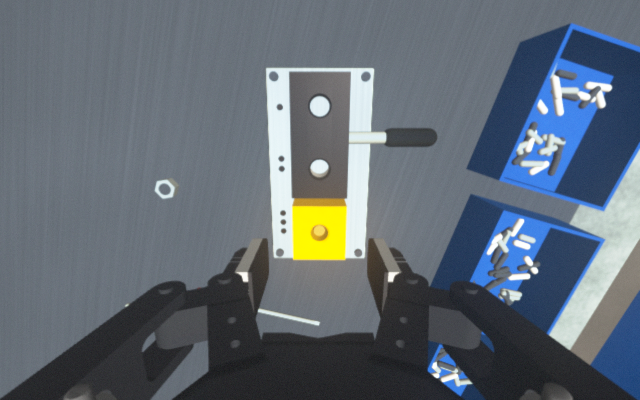

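The wrist view shows the fixture with pocket 1 at (320,106), pocket 2 at (320,168) and pocket 3 at (320,233). This agrees with the dots on the left at one (279,107), two (281,163) and three (283,222). Next I fit the pocket positions from the coloured tops, which is more precise.

```bash
python3 -c "
from h import *
np.set_printoptions(precision=4,suppress=True)
f=load('wf1'); im=f['img'].astype(int); hsv=cv2.cvtColor(f['img'],cv2.COLOR_RGB2HSV)
roi=np.zeros((400,640),np.uint8); roi[55:265,262:380]=1
R,G,B=im[...,0],im[...,1],im[...,2]
print(im[215,300],im[202,310],im[140,310],im[106,320],im[106,311],im[233,320],im[222,320])
for nm,m,z,dims in (('yel',(hsv[...,1]>200)&(hsv[...,2]>230)&(roi>0),.054,0),('blk',(hsv[...,2]<80)&(roi>0),.054,0)):
    m=cv2.morphologyEx(m.astype(np.uint8),cv2.MORPH_OPEN,np.ones((9,9)))
    c=max(cv2.findContours(m,cv2.RETR_EXTERNAL,cv2.CHAIN_APPROX_NONE)[0],key=cv2.contourArea)
    W=np.array([atz(f,u,v,z)[:2] for u,v in c[:,0]]).astype(np.float32)*1000
    print(nm,cv2.boundingRect(c),cv2.minAreaRect(W))
for nm,(x0,y0),fn in (('p1',(320,106),0),('p2',(320,168),0),('p3',(319,233),1)):
    s=im[y0-12:y0+13,x0-14:x0+15]
    g=s.max(2)
    print(nm);print('\n'.join(' '.join('%3d'%v for v in r) for r in g[2:-2:3]))
"
```

```text
[255 249   0] [192 148  48] [100  97 101] [227 240 245] [225 238 243] [248 221 101] [255 249   0]
yel (293, 206, 53, 53) ((603.9142456054688, 158.44850158691406), (63.66854476928711, 68.67868041992188), 15.934322357177734)
blk (368, 249, 12, 16) ((679.1238403320312, 146.26846313476562), (13.97122573852539, 21.40494155883789), 18.584503173828125)
p1
104 104 104 106 103  94  86  71  75  98 136 166 181 190 182 165 145 106  83  73  74  93 110 111 118 113 113 113 115
104 105 102  92  77  91 159 226 242 244 244 243 245 244 245 245 245 245 242 233 194 117  75  80 105 116 114 111 116
101 102  87  84 151 231 242 244 245 245 244 244 245 245 244 244 245 245 243 243 243 241 195 104  72  96 109 111 108
103  97  80 113 226 242 243 243 245 245 242 242 244 243 244 244 244 245 243 243 243 244 241 173  93  86 106 112 112
101 101  83 101 213 240 242 244 245 244 243 244 244 244 244 244 244 244 242 242 243 244 239 149  80  92 108 109 110
100  98 101  89 103 189 235 244 245 244 243 243 244 245 244 245 245 244 243 243 243 227 144  84  94 109 112 109 109
 99 104 106 109 100  87  92 147 205 234 240 243 245 2
[... 992 characters left out ...]
 255
255 255 255 255 255 255 255 254 251 231 225 238 243 246 247 246 243 240 224 233 248 254 255 255 255 255 255 255 255
255 255 255 255 255 255 250 225 204 242 247 247 248 247 248 247 247 247 247 240 193 193 239 252 255 255 255 255 255
255 255 255 255 255 249 226 218 222 245 248 247 248 248 247 246 247 248 246 222 179 167 179 248 254 255 255 255 255
255 255 255 255 255 254 236 222 221 219 222 230 238 239 240 235 227 204 184 174 170 171 222 251 254 255 255 255 255
255 255 255 255 255 255 255 251 233 223 217 216 208 201 197 188 181 180 176 183 222 251 254 254 255 255 255 255 255
255 255 255 255 255 255 255 255 255 255 255 254 254 253 252 253 254 254 255 255 255 255 255 255 255 255 255 255 255
```

```bash
python3 -c "
from h import *
np.set_printoptions(precision=4,suppress=True)
f=load('wf1'); im=f['img'].astype(int)
C=[]
for x0,y0,m in ((320,106,im.max(2)>140),(320,168,im.max(2)>125),(319,233,im[...,2]>35)):
    mm=np.zeros((400,640),np.uint8); mm[y0-14:y0+15,x0-15:x0+16]=m[y0-14:y0+15,x0-15:x0+16]
    mm=cv2.morphologyEx(mm,cv2.MORPH_OPEN,np.ones((5,5)))
    c=max(cv2.findContours(mm,cv2.RETR_EXTERNAL,cv2.CHAIN_APPROX_NONE)[0],key=cv2.contourArea)
    e=cv2.fitEllipse(c); p=atz(f,*e[0],.054); C.append(p); print(e,cv2.boundingRect(c),p)
C=np.array(C)[:,:2]; yf=np.array([.08,.01,-.07])
# rigid fit
from scipy.optimize import least_squares
g=lambda v:np.array([v[0]-np.sin(v[2])*yf,v[1]+np.cos(v[2])*yf]).T
r=least_squares(lambda v:(g(v)-C).ravel(),[.58,.22,.28]);print(r.x[:2],np.degrees(r.x[2]),g(r.x),r.fun*1e3)
"
```

```text
((319.32513427734375, 105.96971893310547), (19.211090087890625, 20.192350387573242), 173.42532348632812) (310, 96, 20, 21) [0.5633 0.3017 0.054 ]
((318.74951171875, 167.66470336914062), (17.230775833129883, 17.678668975830078), 55.21995162963867) (310, 159, 18, 18) [0.5815 0.236  0.054 ]
((319.60760498046875, 230.87535095214844), (12.15878963470459, 14.901894569396973), 115.56433868408203) (313, 225, 14, 13) [0.6041 0.161  0.054 ]
[0.5848 0.2265] 16.163645670545854 [[0.5626 0.3033]
 [0.5821 0.2361]
 [0.6043 0.1592]] [-0.7806  1.6369  0.5508  0.0802  0.2298 -1.7171]
```

Call:
move_arm(
  gripper=[0.6,0.6,0.6,0.6,0.6,0.6,0.6,0.6],
  linear=[
    [-2.15,-0.75,0.3],
    [-2.15,-0.75,0.3],
    [-2.2,-0.7,0.3],
    [-2.2,-0.7,0.3],
    [-2.2,-0.65,0.3],
    [-2.2,-0.65,0.3],
    [-2.2,-0.6,0.3],
    [-2.2,-0.6,0.3],
  ],
  twist=[0.7,0.7,0.7,0.7,0.7,0.7,0.7,0.7],
)

```text
clock: 2.8
position: [0.5724, 0.0395, 0.2262]
tool_rot: [3.141, 0.0, 1.751]
force: [0.9, 0.3, -0.3]
grip_width: 0.0513
finger_force: 0.0
```

Call:
move_arm(
  gripper=[0.6,0.6,0.6,0.6,0.6,0.6,0.6,0.6],
  linear=[
    [-2.2,-0.55,0.3],
    [-2.2,-0.55,0.3],
    [-2.2,-0.5,0.3],
    [-2.25,-0.5,0.3],
    [-2.25,-0.45,0.3],
    [-2.25,-0.4,0.3],
    [-2.25,-0.4,0.3],
    [-2.25,-0.35,0.3],
  ],
  twist=[0.7,0.7,0.7,0.7,0.7,0.7,0.7,0.7],
)

```text
clock: 3.6
position: [0.5601, -0.1423, 0.2022]
tool_rot: [3.142, 0.0, 1.653]
force: [0.5, -0.3, 0.2]
grip_width: 0.051
finger_force: 0.0
```

Call:
move_arm(
  gripper=[0.6,0.6],
  linear=[
    [0,0,0],
    [0,0,0],
  ],
  twist=[0,0],
)

```text
clock: 3.8
position: [0.5604, -0.1412, 0.2022]
tool_rot: [-3.141, -0.0, 1.653]
force: [0.1, 1.0, 0.5]
grip_width: 0.0509
finger_force: 0.0
```

```bash
python3 -c "
from h import *
st()
f=grab('wrist','wt1')
for y in ([.5583,-.1499,.08],[.5636,-.2154,.08],[.5698,-.2802,.08],[.5757,-.3446,.08]): print(proj(f,y))"
```

```text
3.8 [ 0.5604 -0.1412  0.2022] [-1.7999e+02 -1.0000e-02  9.4730e+01] F [0.1 1.  0.5] w 0.0509 ff 0.0
(np.float64(315.4871034885385), np.float64(202.74976320331265))
(np.float64(315.5401328974122), np.float64(266.0086391796745))
(np.float64(316.4889771063204), np.float64(321.5115214358665))
(np.float64(317.0973922323134), np.float64(370.7122049594999))
```

View pics/wt1.png

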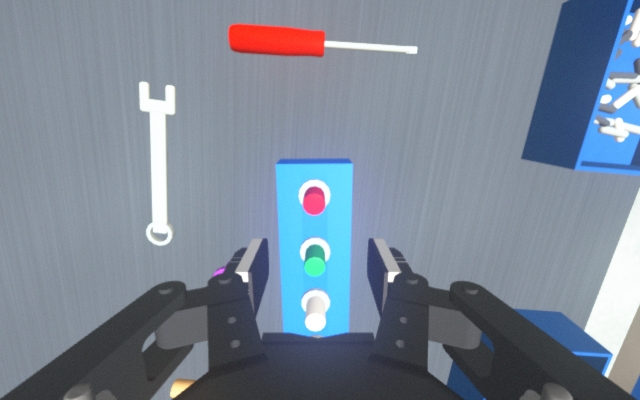

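The wrist view shows the red grip in the tray at (314,201), with green at (315,260) and white at (315,312) beside it. The purple and orange look-alikes are off the tray at the left edge. The red position agrees with the triangulation to about 1 mm, so I go for it.

```bash
python3 -c "
from h import *
a=plan(.558,-.150,.10,95,4)
plan(.558,-.150,.0495,95,4,a)"
```

```text
lin [[-0.24, -0.09, 2.56], [-0.24, -0.09, 2.56], [-0.24, -0.09, 2.56], [-0.23, -0.09, 2.56]] tw -0.05 x 4
lin [[0.0, 0.0, 1.26], [0.0, 0.0, 1.26], [0.0, 0.0, 1.26], [0.0, 0.0, 1.26]] tw 0.0 x 4
```

Call:
move_arm(
  gripper=[0.6,0.6,0.6,0.6,0.6,0.6,0.6,0.6],
  linear=[
    [-0.24,-0.09,2.55],
    [-0.24,-0.09,2.55],
    [-0.24,-0.09,2.55],
    [-0.24,-0.09,2.55],
    [0,0,1.25],
    [0,0,1.25],
    [0,0,1.25],
    [0,0,1.25],
  ],
  twist=[0,0,0,0,0,0,0,0],
)

```text
clock: 4.65
position: [0.5587, -0.1499, 0.05]
tool_rot: [3.141, 0.0, 1.656]
force: [0.4, -0.5, 0.6]
grip_width: 0.0513
finger_force: 0.0
```

Call:
move_arm(
  gripper=[0.6,0.1,0.1,0.1,0.1,0.1,0.1],
  linear=[
    [0,0,0],
    [0,0,0],
    [0,0,0],
    [0,0,0],
    [0,0,0],
    [0,0,0],
    [0,0,0],
  ],
  twist=[0,0,0,0,0,0,0],
  squeeze=60,
)

```text
clock: 5.35
position: [0.5586, -0.1502, 0.0511]
tool_rot: [3.141, 0.0, 1.655]
force: [-1.0, -0.1, 7.3]
grip_width: 0.0204
finger_force: 58.5
```

```bash
python3 -c "
from h import *
a=plan(.558,-.150,.18,94.8,3)
plan(.580,.245,.18,106.2,16,a)"
```

```text
lin [[0.01, -0.02, -4.3], [0.01, -0.02, -4.3], [0.01, -0.02, -4.3]] tw 0.01 x 3
lin [[2.45, 0.34, -0.0], [2.44, 0.37, -0.0], [2.44, 0.4, -0.0], [2.43, 0.43, -0.0], [2.43, 0.46, -0.0], [2.42, 0.5, -0.0], [2.42, 0.53, -0.0], [2.41, 0.56, -0.0]] tw -0.71 x 8
lin [[2.4, 0.59, -0.0], [2.39, 0.61, -0.0], [2.39, 0.64, -0.0], [2.38, 0.67, -0.0], [2.37, 0.7, -0.0], [2.36, 0.73, -0.0], [2.35, 0.76, -0.0], [2.34, 0.79, -0.0]] tw -0.71 x 8
```

Call:
move_arm(
  gripper=[0.1,0.1,0.1,0.1],
  linear=[
    [0,0,-3.2],
    [0,0,-3.2],
    [0,0,-3.2],
    [0,0,-3.2],
  ],
  twist=[0,0,0,0],
)

```text
clock: 5.75
position: [0.5582, -0.1501, 0.18]
tool_rot: [3.141, 0.0, 1.655]
force: [0.2, -0.8, -0.7]
grip_width: 0.0203
finger_force: 58.8
```

Call:
move_arm(
  gripper=[0.1,0.1,0.1,0.1,0.1,0.1,0.1,0.1],
  linear=[
    [2.45,0.35,0],
    [2.45,0.35,0],
    [2.45,0.4,0],
    [2.45,0.45,0],
    [2.45,0.45,0],
    [2.4,0.5,0],
    [2.4,0.55,0],
    [2.4,0.55,0],
  ],
  twist=[-0.7,-0.7,-0.7,-0.7,-0.7,-0.7,-0.7,-0.7],
)

```text
clock: 6.55
position: [0.5694, 0.0486, 0.1787]
tool_rot: [3.141, -0.0, 1.753]
force: [1.1, 0.3, -0.9]
grip_width: 0.0203
finger_force: 58.9
```

Call:
move_arm(
  gripper=[0.1,0.1,0.1,0.1,0.1,0.1,0.1,0.1],
  linear=[
    [2.4,0.6,0],
    [2.4,0.6,0],
    [2.4,0.65,0],
    [2.4,0.65,0],
    [2.35,0.7,0],
    [2.35,0.75,0],
    [2.35,0.75,0],
    [2.35,0.8,0],
  ],
  twist=[-0.7,-0.7,-0.7,-0.7,-0.7,-0.7,-0.7,-0.7],
)

```text
clock: 7.35
position: [0.5806, 0.2464, 0.1785]
tool_rot: [3.141, -0.0, 1.851]
force: [-0.0, -0.5, -1.2]
grip_width: 0.0204
finger_force: 58.9
```

Call:
move_arm(
  gripper=[0.1,0.1],
  linear=[
    [0,0,0],
    [0,0,0],
  ],
  twist=[0,0],
)

```text
clock: 7.55
position: [0.5805, 0.2455, 0.1782]
tool_rot: [-3.141, 0.0, 1.851]
force: [0.3, -1.0, -1.4]
grip_width: 0.02
finger_force: 58.9
```

```bash
python3 -c "
from h import *
st()
f=grab('wrist','wf2')
print(proj(f,[.5633,.3017,.054]),proj(f,[.5819,.2361,.054]))
cv2.imwrite('pics/c3.png',cv2.resize(f['img'][60:260,220:420,::-1],None,fx=3,fy=3,interpolation=cv2.INTER_CUBIC))"
```

```text
7.55 [0.5805 0.2455 0.1782] [-1.7999e+02  2.0000e-02  1.0608e+02] F [ 0.3 -1.  -1.4] w 0.02 ff 58.9
(np.float64(317.3732095361921), np.float64(128.9755774799414)) (np.float64(317.1302659689159), np.float64(203.17217829397418))
```

View pics/c3.png

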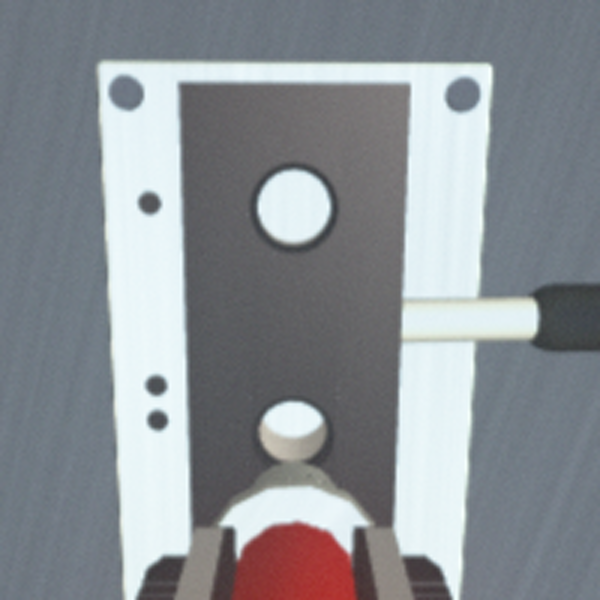

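The crop shows pocket 1's chamfer ring centred at (294,206) in the crop, which is image (317.7,128.5). That is within 0.5 px of my estimate. The red pin is held centrally at crop x≈295.

```bash
python3 -c "
from h import *
a=plan(.5635,.302,.15,106.1,3)
plan(.5635,.302,.102,106.1,2,a)"
```

```text
lin [[2.0, -0.02, 0.94], [2.0, -0.02, 0.94], [2.0, -0.02, 0.94]] tw -0.03 x 3
lin [[0.0, 0.0, 2.4], [0.0, 0.0, 2.4]] tw -0.0 x 2
```

Call:
move_arm(
  gripper=[0.1,0.1,0.1,0.1,0.1,0.1,0.1],
  linear=[
    [2,0,0.9],
    [2,0,0.9],
    [2,0,0.9],
    [0,0,0.5],
    [0,0,2.4],
    [0,0,2],
    [0,0,0],
  ],
  twist=[0,0,0,0,0,0,0],
)

```text
clock: 8.3
position: [0.5624, 0.3026, 0.0995]
tool_rot: [-3.137, 0.001, 1.851]
force: [-0.8, -0.3, -1.1]
grip_width: 0.0202
finger_force: 58.9
```

Call:
move_arm(
  gripper=[0.1,0.1,0.1,0.1],
  linear=[
    [0,0,0.4],
    [0,0,0.4],
    [0,0,0.4],
    [0,0,0],
  ],
  twist=[0,0,0,0],
)

```text
clock: 8.7
position: [0.5639, 0.3028, 0.0902]
tool_rot: [-3.141, -0.0, 1.851]
force: [-0.0, 0.2, -0.5]
grip_width: 0.0203
finger_force: 58.9
```

Call:
move_arm(
  gripper=[0.1,0.1,0.1,0.1,0.1,0.1],
  linear=[
    [0,0,0.5],
    [0,0,0.5],
    [0,0,0.5],
    [0,0,0.5],
    [0,0,0.45],
    [0,0,0],
  ],
  twist=[0,0,0,0,0,0],
)

```text
clock: 9.3
position: [0.5639, 0.3027, 0.0654]
tool_rot: [-3.141, 0.0, 1.851]
force: [-0.5, -0.3, -1.6]
grip_width: 0.0204
finger_force: 59.0
```

Call:
move_arm(
  gripper=[0.5,0.5,0.5,0.5,0.5,0.5],
  linear=[
    [0,0,0],
    [0,0,0],
    [0,0,0],
    [0,0,0],
    [0,0,0],
    [0,0,0],
  ],
  twist=[0,0,0,0,0,0],
)

```text
clock: 9.9
position: [0.564, 0.3027, 0.0658]
tool_rot: [3.142, -0.0, 1.851]
force: [0.3, -0.4, 0.1]
grip_width: 0.0426
finger_force: 0.0
```

Call:
move_arm(
  gripper=[0.5,0.5,0.5,0.5,0.5,0.5],
  linear=[
    [0,0,-1],
    [0,0,-2.5],
    [0,0,-4],
    [0,0,-4],
    [0,0,0],
    [0,0,0],
  ],
  twist=[0,0,0,0,0,0],
)

```text
clock: 10.5
position: [0.5643, 0.303, 0.1823]
tool_rot: [3.14, -0.001, 1.851]
force: [-0.1, 0.7, -1.2]
grip_width: 0.0426
finger_force: 0.0
```

```bash
python3 -c "
from h import *
np.set_printoptions(precision=4,suppress=True)
st()
f=grab('wrist','wf3'); d=grab('side','sd3'); s=grab('scene','sc3')
P=[]
for g,n in((d,'side'),(s,'scene')):
    u,v=map(int,proj(g,[.5635,.302,.094])); im=g['img'].astype(int)
    m=np.zeros((400,640),np.uint8); w=14
    a=im[v-w:v+w+8,u-w:u+w]; m[v-w:v+w+8,u-w:u+w]=(a[...,0]>80)&(a[...,1]<60)&(a[...,2]<70)
    ys,xs=np.nonzero(m); print(n,(u,v),len(xs),xs.mean(),ys.mean(),proj(g,[.5635,.302,.077])); P.append((g,xs.mean(),ys.mean()))
print(tri(P),'seated grip centre z .077')
cv2.imwrite('pics/c4.png',np.hstack([cv2.resize(g['img'][int(v)-35:int(v)+35,int(u)-35:int(u)+35,::-1],(400,400)) for g,(u,v) in ((d,proj(d,[.5728,.269,.06])),(s,proj(s,[.5728,.269,.06])))]))
plan(.568,-.215,.19,95,16)
"
```

```text
10.5 [0.5643 0.303  0.1823] [179.89  -0.05 106.04] F [-0.1  0.7 -1.2] w 0.0426 ff 0.0
side (310, 122) 63 310.9047619047619 125.42857142857143 (np.float64(310.47499513222994), np.float64(126.50587357293256))
scene (393, 164) 44 392.5681818181818 170.4090909090909 (np.float64(392.85185522779807), np.float64(168.4520912681917))
(array([0.5649, 0.3038, 0.0737]), [np.float64(0.00456336517966302), np.float64(0.004563365179663194)]) seated grip centre z .077
lin [[-3.12, -0.87, -0.06], [-3.13, -0.83, -0.06], [-3.14, -0.79, -0.06], [-3.15, -0.75, -0.06], [-3.15, -0.72, -0.06], [-3.16, -0.68, -0.06], [-3.17, -0.64, -0.06], [-3.18, -0.6, -0.06]] tw 0.69 x 8
lin [[-3.19, -0.56, -0.06], [-3.19, -0.52, -0.06], [-3.2, -0.49, -0.06], [-3.2, -0.45, -0.06], [-3.21, -0.41, -0.06], [-3.21, -0.37, -0.06], [-3.22, -0.33, -0.06], [-3.22, -0.29, -0.06]] tw 0.69 x 8
```

View pics/c4.png

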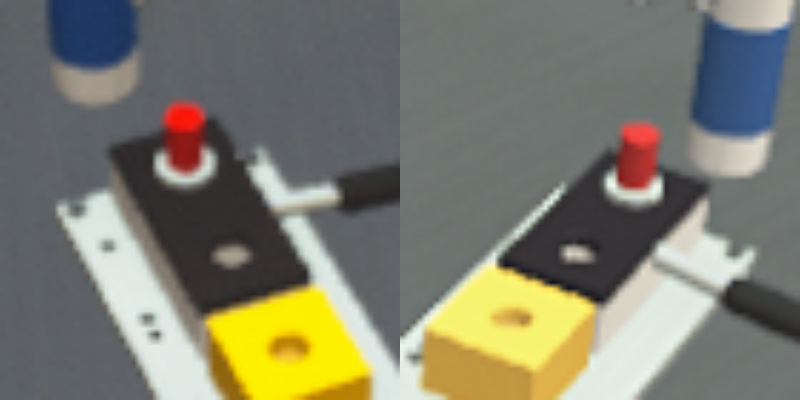

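Both views show the red pin seated upright with its flange on the black block, side crop (185,140) and scene crop (638,160). Next is white.

```bash
python3 -c "
from h import *
a=plan(.5698,-.2800,.14,95,16)
"
```

```text
lin [[-3.51, -0.97, 0.25], [-3.52, -0.93, 0.25], [-3.53, -0.88, 0.25], [-3.54, -0.84, 0.25], [-3.55, -0.8, 0.25], [-3.56, -0.76, 0.25], [-3.57, -0.71, 0.25], [-3.58, -0.67, 0.25]] tw 0.69 x 8
lin [[-3.59, -0.63, 0.25], [-3.59, -0.58, 0.25], [-3.6, -0.54, 0.25], [-3.61, -0.5, 0.25], [-3.61, -0.45, 0.25], [-3.62, -0.41, 0.25], [-3.62, -0.37, 0.25], [-3.63, -0.32, 0.25]] tw 0.69 x 8
```

Call:
move_arm(
  gripper=[0.6,0.6,0.6,0.6,0.6,0.6,0.6,0.6],
  linear=[
    [-3.5,-0.95,0],
    [-3.5,-0.95,0],
    [-3.55,-0.9,0.3],
    [-3.55,-0.85,0.3],
    [-3.55,-0.8,0.3],
    [-3.55,-0.75,0.3],
    [-3.55,-0.7,0.3],
    [-3.6,-0.65,0.3],
  ],
  twist=[0.7,0.7,0.7,0.7,0.7,0.7,0.7,0.7],
)

```text
clock: 11.45
position: [0.5663, 0.0102, 0.1619]
tool_rot: [-3.14, 0.0, 1.752]
force: [1.6, 0.1, -0.2]
grip_width: 0.0514
finger_force: 0.0
```

Call:
move_arm(
  gripper=[0.6,0.6,0.6,0.6,0.6,0.6,0.6,0.6],
  linear=[
    [-3.6,-0.65,0.3],
    [-3.6,-0.6,0.3],
    [-3.6,-0.55,0.3],
    [-3.6,-0.5,0.3],
    [-3.6,-0.45,0.3],
    [-3.6,-0.4,0.3],
    [-3.6,-0.35,0.3],
    [-3.6,-0.3,0.3],
  ],
  twist=[0.7,0.7,0.7,0.7,0.7,0.7,0.7,0.7],
)

```text
clock: 12.25
position: [0.5687, -0.2803, 0.1377]
tool_rot: [-3.14, -0.001, 1.655]
force: [0.4, 0.4, 0.4]
grip_width: 0.0514
finger_force: 0.0
```

Call:
move_arm(
  gripper=[0.6,0.6],
  linear=[
    [0,0,0],
    [0,0,0],
  ],
  twist=[0,0],
)

```text
clock: 12.45
position: [0.5685, -0.2796, 0.1377]
tool_rot: [-3.14, -0.001, 1.653]
force: [0.4, 0.3, -0.4]
grip_width: 0.0511
finger_force: 0.0
```

```bash
python3 -c "
from h import *
st()
f=grab('wrist','ww'); u,v=proj(f,[.5698,-.2802,.08]); print(u,v)
a=f['img'].astype(int)[int(v)-24:int(v)+25:4,int(u)-26:int(u)+27:2].min(2)
print('\n'.join(' '.join('%3d'%x for x in r) for r in a))
a=plan(.5698,-.2802,.0505,95,6)
"
```

```text
12.45 [ 0.5685 -0.2796  0.1377] [-1.799e+02 -3.000e-02  9.474e+01] F [ 0.4  0.3 -0.4] w 0.0511 ff 0.0
320.6604474658696 217.51837681761577
 98  97  99 101 178 249 249 249 249 249 248 245 239 240 246 248 249 249 250 249 240 131 103 108 104 105 104
 93  92  96 181 248 250 249 247 210 196 209 219 226 231 232 236 239 246 250 249 248 242 125 105 101 107 103
 97  95 126 249 248 250 242 190 197 205 219 226 232 235 236 238 240 238 242 249 248 248 238 109 109 107 109
 96  97 131 249 248 248 195 192 207 246 254 255 255 255 255 254 248 240 239 247 249 249 229 112 107 102 101
 95  97 117 248 248 242 199 254 255 255 255 255 255 255 255 255 255 255 251 241 248 249 198 104 104 104 106
 95  99  99 136 246 223 255 255 255 255 255 255 255 255 255 255 255 255 255 255 247 214 106 103 108 107 105
102  95  97  96 125 254 255 255 255 255 255 255 255 255 255 255 255 255 255 255 190 107 106 107 104 104 109
 96  99 103 100 100 192 255 255 255 255 255 255 255 255 255 255 255 255 255 255 112 103 106 106 107 106 106
 97  92  98 101 100 101 254 255 255 255 255 255 255 255 255 255 255 255 255 162 100 104 103 107 104 104 105
 95  97  98  99  99  96  94 123 254 255 255 255 255 255 255 255 255 176 102  97 100 107 106 105 106 104 103
 96  99  93  99  95  95  96  95 102  96 101 114 141 118 105  99  99  95  99  97  99 102 105 104 102 103 104
 90  98  94  99  94  94  95  96  98  98  95  96  98  99  97  94 100  99  96  98  98 103 102 104 107 105 102
 94  91  96  97 100  90  95  94  96  96  99  97  97  97 100  97  96  98 100  96  98 101 103  99 102 101  98
lin [[-0.03, 0.01, 1.46], [-0.03, 0.01, 1.46], [-0.03, 0.01, 1.46], [-0.03, 0.01, 1.46], [-0.03, 0.01, 1.46], [-0.03, 0.01, 1.46]] tw -0.03 x 6
```

Call:
move_arm(
  gripper=[0.6,0.6,0.6,0.6,0.6,0.6,0.6],
  linear=[
    [-0.07,0.02,1.5],
    [-0.07,0.03,1.5],
    [0,0,1.5],
    [0,0,1.5],
    [0,0,1.5],
    [0,0,1.2],
    [0,0,0],
  ],
  twist=[0,0,0,0,0,0,0],
)

```text
clock: 13.2
position: [0.5691, -0.2799, 0.0499]
tool_rot: [-3.139, -0.001, 1.655]
force: [-0.8, -0.0, 0.3]
grip_width: 0.0512
finger_force: 0.0
```

Call:
move_arm(
  gripper=[0.1,0.1,0.1,0.1,0.1,0.1],
  linear=[
    [0,0,0],
    [0,0,0],
    [0,0,0],
    [0,0,0],
    [0,0,0],
    [0,0,0],
  ],
  twist=[0,0,0,0,0,0],
)

```text
clock: 13.8
position: [0.5703, -0.2806, 0.0527]
tool_rot: [3.141, 0.001, 1.655]
force: [-1.3, -0.1, 7.1]
grip_width: 0.0205
finger_force: 58.7
```

Call:
move_arm(
  gripper=[0.1,0.1,0.1,0.1,0.1],
  linear=[
    [0,0,-3.2],
    [0,0,-3.2],
    [0,0,-3.2],
    [0,0,-3.2],
    [0,0,0],
  ],
  twist=[0,0,0,0,0],
)

```text
clock: 14.3
position: [0.5716, -0.2813, 0.1843]
tool_rot: [3.136, 0.003, 1.655]
force: [-0.3, -0.7, -1.4]
grip_width: 0.02
finger_force: 58.8
```

```bash
python3 -c "
from h import *
st()
a=plan(.5835,.2358,.175,106.1,16)
"
```

```text
14.3 [ 0.5716 -0.2813  0.1843] [1.7967e+02 1.6000e-01 9.4820e+01] F [-0.3 -0.7 -1.4] w 0.02 ff 58.8
lin [[3.21, 0.35, 0.06], [3.21, 0.39, 0.06], [3.2, 0.42, 0.06], [3.2, 0.46, 0.06], [3.19, 0.5, 0.06], [3.19, 0.54, 0.06], [3.18, 0.58, 0.06], [3.17, 0.62, 0.06]] tw -0.7 x 8
lin [[3.16, 0.66, 0.06], [3.16, 0.7, 0.06], [3.15, 0.74, 0.06], [3.14, 0.78, 0.06], [3.13, 0.82, 0.06], [3.12, 0.85, 0.06], [3.11, 0.89, 0.06], [3.1, 0.93, 0.06]] tw -0.7 x 8
```

Call:
move_arm(
  gripper=[0.1,0.1,0.1,0.1,0.1,0.1,0.1,0.1],
  linear=[
    [3.2,0.35,0],
    [3.2,0.4,0],
    [3.2,0.4,0],
    [3.2,0.45,0],
    [3.2,0.5,0],
    [3.2,0.55,0],
    [3.2,0.6,0],
    [3.15,0.6,0],
  ],
  twist=[-0.7,-0.7,-0.7,-0.7,-0.7,-0.7,-0.7,-0.7],
)

```text
clock: 15.1
position: [0.5754, -0.0204, 0.1795]
tool_rot: [-3.141, -0.0, 1.753]
force: [1.3, -1.1, -0.6]
grip_width: 0.0203
finger_force: 58.9
```

Call:
move_arm(
  gripper=[0.1,0.1,0.1,0.1,0.1,0.1,0.1,0.1],
  linear=[
    [3.15,0.65,0],
    [3.15,0.7,0],
    [3.15,0.75,0],
    [3.15,0.8,0],
    [3.15,0.8,0],
    [3.1,0.85,0],
    [3.1,0.9,0],
    [3.1,0.95,0],
  ],
  twist=[-0.7,-0.7,-0.7,-0.7,-0.7,-0.7,-0.7,-0.7],
)

```text
clock: 15.9
position: [0.5819, 0.2381, 0.1794]
tool_rot: [-3.141, -0.0, 1.851]
force: [0.7, 0.1, -1.0]
grip_width: 0.0202
finger_force: 58.9
```

Call:
move_arm(
  gripper=[0.1,0.1],
  linear=[
    [0,0,0],
    [0,0,0],
  ],
  twist=[0,0],
)

```text
clock: 16.1
position: [0.5818, 0.2371, 0.1792]
tool_rot: [-3.141, 0.0, 1.852]
force: [0.7, -1.1, -0.5]
grip_width: 0.0206
finger_force: 58.9
```

```bash
python3 -c "
from h import *
st()
a=plan(.5835,.2358,.1,106.1,4)
"
```

```text
16.1 [0.5818 0.2371 0.1792] [-1.7996e+02  1.0000e-02  1.0610e+02] F [ 0.7 -1.1 -0.5] w 0.0206 ff 58.9
lin [[-0.04, 0.03, 1.98], [-0.04, 0.03, 1.98], [-0.04, 0.03, 1.98], [-0.04, 0.03, 1.98]] tw 0.0 x 4
```

Call:
move_arm(
  gripper=[0.1,0.1,0.1,0.1,0.1,0.1],
  linear=[
    [-0.05,0.03,2],
    [-0.05,0.03,2],
    [-0.05,0.03,2],
    [0,0.03,1.9],
    [0,0,0],
    [0,0,0.2],
  ],
  twist=[0,0,0,0,0,0],
)

```text
clock: 16.7
position: [0.5842, 0.2347, 0.0993]
tool_rot: [3.141, 0.0, 1.849]
force: [0.9, -0.3, -0.6]
grip_width: 0.0202
finger_force: 58.9
```

Call:
move_arm(
  gripper=[0.1,0.1,0.1,0.1],
  linear=[
    [0,0,0.4],
    [0,0,0.4],
    [0,0,0.3],
    [0,0,0],
  ],
  twist=[0,0,0,0],
)

```text
clock: 17.1
position: [0.5837, 0.2356, 0.0876]
tool_rot: [-3.141, 0.0, 1.851]
force: [-0.4, 0.0, -0.9]
grip_width: 0.0204
finger_force: 59.0
```

Call:
move_arm(
  gripper=[0.1,0.1,0.1,0.1,0.1,0.1],
  linear=[
    [0,0,0.5],
    [0,0,0.5],
    [0,0,0.5],
    [0,0,0.4],
    [0,0,0.25],
    [0,0,0],
  ],
  twist=[0,0,0,0,0,0],
)

```text
clock: 17.7
position: [0.5837, 0.2355, 0.0667]
tool_rot: [-3.141, -0.0, 1.851]
force: [-5.4, -1.3, 9.2]
grip_width: 0.0204
finger_force: 60.2
```

Contact felt at the seat (9 N), so I release.

Call:
move_arm(
  gripper=[0.5,0.5,0.5,0.5,0.5,0.5],
  linear=[
    [0,0,0],
    [0,0,0],
    [0,0,0],
    [0,0,0],
    [0,0,0],
    [0,0,0],
  ],
  twist=[0,0,0,0,0,0],
)

```text
clock: 18.3
position: [0.5838, 0.2356, 0.0663]
tool_rot: [-3.142, 0.0, 1.851]
force: [0.2, 0.5, -0.1]
grip_width: 0.0429
finger_force: 0.0
```

Call:
move_arm(
  gripper=[0.5,0.5,0.5,0.5,0.5,0.5],
  linear=[
    [0,0,-1],
    [0,0,-2.5],
    [0,0,-4],
    [0,0,-4],
    [0,0,0],
    [0,0,0],
  ],
  twist=[0,0,0,0,0,0],
)

```text
clock: 18.9
position: [0.5842, 0.2358, 0.1828]
tool_rot: [3.14, -0.001, 1.851]
force: [-0.2, 0.1, -1.2]
grip_width: 0.0428
finger_force: 0.0
```

```bash
python3 -c "
from h import *
np.set_printoptions(precision=4,suppress=True)
st()
d=grab('side','sd4'); s=grab('scene','sc4')
cv2.imwrite('pics/c5.png',np.hstack([cv2.resize(g['img'][int(v)-35:int(v)+35,int(u)-35:int(u)+35,::-1],(400,400)) for g,(u,v) in ((d,proj(d,[.5828,.236,.06])),(s,proj(s,[.5828,.236,.06])))]))
plan(.5757,-.345,.14,95,16)
"
```

```text
18.9 [0.5842 0.2358 0.1828] [179.88  -0.04 106.04] F [-0.2  0.1 -1.2] w 0.0428 ff 0.0
lin [[-3.47, -1.05, 0.26], [-3.49, -1.01, 0.26], [-3.5, -0.96, 0.26], [-3.51, -0.92, 0.26], [-3.52, -0.88, 0.26], [-3.53, -0.84, 0.26], [-3.54, -0.8, 0.26], [-3.55, -0.75, 0.26]] tw 0.69 x 8
lin [[-3.56, -0.71, 0.26], [-3.57, -0.67, 0.26], [-3.57, -0.62, 0.26], [-3.58, -0.58, 0.26], [-3.59, -0.54, 0.26], [-3.59, -0.49, 0.26], [-3.6, -0.45, 0.26], [-3.61, -0.41, 0.26]] tw 0.69 x 8
```

View pics/c5.png

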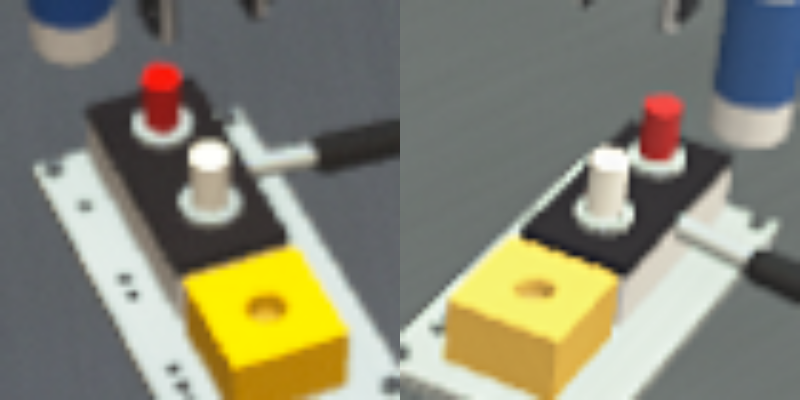

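Red and white both sit upright on their flanges, with white at side crop (208,180) and scene crop (606,190). Next is yellow.

Call:
move_arm(
  gripper=[0.6,0.6,0.6,0.6,0.6,0.6,0.6,0.6],
  linear=[
    [-3.5,-1.05,0],
    [-3.5,-1,0],
    [-3.5,-0.95,0.3],
    [-3.5,-0.9,0.3],
    [-3.5,-0.9,0.3],
    [-3.55,-0.85,0.3],
    [-3.55,-0.8,0.3],
    [-3.55,-0.75,0.3],
  ],
  twist=[0.7,0.7,0.7,0.7,0.7,0.7,0.7,0.7],
)

```text
clock: 19.8
position: [0.5792, -0.0565, 0.1623]
tool_rot: [-3.14, -0.0, 1.752]
force: [0.2, -0.4, -0.4]
grip_width: 0.0511
finger_force: 0.0
```

Call:
move_arm(
  gripper=[0.6,0.6,0.6,0.6,0.6,0.6,0.6,0.6],
  linear=[
    [-3.55,-0.7,0.3],
    [-3.55,-0.65,0.3],
    [-3.55,-0.6,0.3],
    [-3.6,-0.6,0.3],
    [-3.6,-0.55,0.3],
    [-3.6,-0.5,0.3],
    [-3.6,-0.45,0.3],
    [-3.6,-0.4,0.3],
  ],
  twist=[0.7,0.7,0.7,0.7,0.7,0.7,0.7,0.7],
)

```text
clock: 20.6
position: [0.5749, -0.3463, 0.138]
tool_rot: [-3.14, -0.001, 1.655]
force: [0.9, 0.3, 0.2]
grip_width: 0.0515
finger_force: 0.0
```

Call:
move_arm(
  gripper=[0.6,0.6],
  linear=[
    [0,0,0],
    [0,0,0],
  ],
  twist=[0,0],
)

```text
clock: 20.8
position: [0.5747, -0.3456, 0.138]
tool_rot: [-3.14, -0.001, 1.654]
force: [-0.5, -0.4, -0.9]
grip_width: 0.0513
finger_force: 0.0
```

```bash
python3 -c "
from h import *
st()
f=grab('wrist','wy'); u,v=proj(f,[.5757,-.3448,.08]); print(u,v)
h=cv2.cvtColor(f['img'],cv2.COLOR_RGB2HSV); m=np.zeros((400,640),np.uint8); U,V=int(u),int(v)
m[V-35:V+35,U-35:U+35]=((h[...,1]>150)&(h[...,2]>225)&(h[...,0]>20)&(h[...,0]<40))[V-35:V+35,U-35:U+35]
c=max(cv2.findContours(m,cv2.RETR_EXTERNAL,cv2.CHAIN_APPROX_NONE)[0],key=cv2.contourArea)
e=cv2.minEnclosingCircle(c); print(cv2.boundingRect(c),e,atz(f,*e[0],.08))
"
```

```text
20.8 [ 0.5747 -0.3456  0.138 ] [-1.7989e+02 -5.0000e-02  9.4740e+01] F [-0.5 -0.4 -0.9] w 0.0513 ff 0.0
320.41965606195635 215.54067774224512
(305, 206, 27, 23) ((318.0, 216.0), 13.601571083068848) [ 0.57399609 -0.34529036  0.08      ]
```

Call:
move_arm(
  gripper=[0.6,0.6,0.6,0.6,0.6,0.6,0.6],
  linear=[
    [0.03,0,1.5],
    [0.03,0,1.5],
    [0,0,1.5],
    [0,0,1.5],
    [0,0,1.5],
    [0,0,1.2],
    [0,0,0],
  ],
  twist=[0,0,0,0,0,0,0],
)

```text
clock: 21.55
position: [0.5748, -0.344, 0.0503]
tool_rot: [-3.139, -0.001, 1.655]
force: [-0.7, 0.1, -0.3]
grip_width: 0.0514
finger_force: 0.0
```

Call:
move_arm(
  gripper=[0.1,0.1,0.1,0.1,0.1,0.1],
  linear=[
    [0,0,0],
    [0,0,0],
    [0,0,0],
    [0,0,0],
    [0,0,0],
    [0,0,0],
  ],
  twist=[0,0,0,0,0,0],
  squeeze=90,
)

```text
clock: 22.15
position: [0.5761, -0.3449, 0.0533]
tool_rot: [3.14, 0.001, 1.655]
force: [-0.6, 0.1, 7.4]
grip_width: 0.0194
finger_force: 87.9
```

Call:
move_arm(
  gripper=[0.1,0.1,0.1,0.1,0.1],
  linear=[
    [0,0,-3.2],
    [0,0,-3.2],
    [0,0,-3.2],
    [0,0,-3.2],
    [0,0,0],
  ],
  twist=[0,0,0,0,0],
)

```text
clock: 22.65
position: [0.5772, -0.3457, 0.1851]
tool_rot: [3.136, 0.004, 1.655]
force: [-0.1, -0.1, -0.6]
grip_width: 0.0194
finger_force: 88.2
```

```bash
python3 -c "
from h import *
st()
a=plan(.6058,.1589,.175,106.1,16)
"
```

```text
22.65 [ 0.5772 -0.3457  0.1851] [179.67   0.2   94.82] F [-0.1 -0.1 -0.6] w 0.0194 ff 88.2
lin [[3.13, 0.44, 0.06], [3.12, 0.48, 0.06], [3.12, 0.52, 0.06], [3.11, 0.56, 0.06], [3.1, 0.6, 0.06], [3.09, 0.63, 0.06], [3.09, 0.67, 0.06], [3.08, 0.71, 0.06]] tw -0.7 x 8
lin [[3.07, 0.75, 0.06], [3.06, 0.79, 0.06], [3.05, 0.82, 0.06], [3.04, 0.86, 0.06], [3.03, 0.9, 0.06], [3.02, 0.94, 0.06], [3.01, 0.97, 0.06], [2.99, 1.01, 0.06]] tw -0.7 x 8
```

Call:
move_arm(
  gripper=[0.1,0.1,0.1,0.1,0.1,0.1,0.1,0.1],
  linear=[
    [3.1,0.45,0],
    [3.1,0.5,0],
    [3.1,0.5,0],
    [3.1,0.55,0],
    [3.1,0.6,0],
    [3.1,0.65,0],
    [3.1,0.65,0],
    [3.1,0.7,0],
  ],
  twist=[-0.7,-0.7,-0.7,-0.7,-0.7,-0.7,-0.7,-0.7],
)

```text
clock: 23.45
position: [0.5895, -0.0912, 0.1801]
tool_rot: [-3.142, -0.0, 1.753]
force: [1.5, -0.3, -0.6]
grip_width: 0.0193
finger_force: 88.3
```

Call:
move_arm(
  gripper=[0.1,0.1,0.1,0.1,0.1,0.1,0.1,0.1],
  linear=[
    [3.05,0.75,0],
    [3.05,0.8,0],
    [3.05,0.8,0],
    [3.05,0.85,0],
    [3,0.9,0],
    [3,0.95,0],
    [3,0.95,0],
    [3,1,0],
  ],
  twist=[-0.7,-0.7,-0.7,-0.7,-0.7,-0.7,-0.7,-0.7],
)

```text
clock: 24.25
position: [0.6038, 0.1604, 0.18]
tool_rot: [-3.141, -0.0, 1.851]
force: [0.7, -0.7, -0.9]
grip_width: 0.0194
finger_force: 88.3
```

Call:
move_arm(
  gripper=[0.1,0.1],
  linear=[
    [0,0,0],
    [0,0,0],
  ],
  twist=[0,0],
)

```text
clock: 24.45
position: [0.6037, 0.1596, 0.1799]
tool_rot: [-3.141, 0.0, 1.852]
force: [0.1, -1.0, -1.0]
grip_width: 0.0197
finger_force: 88.3
```

```bash
python3 -c "
from h import *
st()
a=plan(.6058,.1589,.101,106.1,4)
"
```

```text
24.45 [0.6037 0.1596 0.1799] [-1.7997e+02  1.0000e-02  1.0610e+02] F [ 0.1 -1.  -1. ] w 0.0197 ff 88.3
lin [[-0.03, 0.05, 1.97], [-0.03, 0.05, 1.97], [-0.03, 0.05, 1.97], [-0.03, 0.05, 1.97]] tw 0.0 x 4
```

Call:
move_arm(
  gripper=[0.1,0.1,0.1,0.1,0.1,0.1],
  linear=[
    [-0.03,0.05,2],
    [-0.03,0.05,2],
    [-0.03,0.05,2],
    [0,0.05,1.9],
    [0,0,0],
    [0,0,0.2],
  ],
  twist=[0,0,0,0,0,0],
)

```text
clock: 25.05
position: [0.6065, 0.1578, 0.0998]
tool_rot: [3.142, 0.0, 1.849]
force: [0.0, -0.1, 0.5]
grip_width: 0.0194
finger_force: 88.3
```

Call:
move_arm(
  gripper=[0.1,0.1,0.1,0.1],
  linear=[
    [0,0,0.3],
    [0,0,0.3],
    [0,0,0.3],
    [0,0,0],
  ],
  twist=[0,0,0,0],
)

```text
clock: 25.45
position: [0.606, 0.1587, 0.0904]
tool_rot: [-3.141, -0.0, 1.851]
force: [-2.9, -0.3, -2.1]
grip_width: 0.019
finger_force: 88.8
```

Call:
move_arm(
  gripper=[0.1,0.1,0.1,0.1],
  linear=[
    [0,-0.03,0.4],
    [0,-0.03,0.4],
    [0,0,0.4],
    [0,0,0],
  ],
  twist=[0,0,0,0],
)

```text
clock: 25.85
position: [0.6059, 0.1587, 0.0783]
tool_rot: [3.141, -0.0, 1.851]
force: [-1.6, 0.2, 2.4]
grip_width: 0.0194
finger_force: 89.4
```

Call:
move_arm(
  gripper=[0.1,0.1,0.1,0.1],
  linear=[
    [0,0,0.4],
    [0,0,0.4],
    [0,0,0.2],
    [0,0,0],
  ],
  twist=[0,0,0,0],
)

```text
clock: 26.25
position: [0.6059, 0.1587, 0.0687]
tool_rot: [3.141, -0.0, 1.851]
force: [-2.7, 1.3, 4.2]
grip_width: 0.0196
finger_force: 89.8
```

Call:
move_arm(
  gripper=[0.1,0.1,0.1],
  linear=[
    [0,0,0.2],
    [0,0,0.1],
    [0,0,0],
  ],
  twist=[0,0,0],
)

```text
clock: 26.55
position: [0.606, 0.1587, 0.0672]
tool_rot: [3.14, -0.001, 1.85]
force: [-12.5, -1.4, 33.3]
grip_width: 0.0194
finger_force: 93.0
```

Call:
move_arm(
  gripper=[0.1,0.1,0.1],
  linear=[
    [0,0,0.1],
    [0,0,0],
    [0,0,0],
  ],
  twist=[0,0,0],
)

```text
clock: 26.85
position: [0.6061, 0.1587, 0.0671]
tool_rot: [3.14, -0.001, 1.85]
force: [-19.0, -2.7, 49.7]
grip_width: 0.0201
finger_force: 95.1
```

Call:
move_arm(
  gripper=[0.1,0.1,0.1,0.1,0.1,0.1],
  linear=[
    [0,0,-0.1],
    [0,0,0],
    [0,0,0],
    [0,0,0],
    [0,0,0],
    [0,0,0],
  ],
  twist=[0,0,0,0,0,0],
)

```text
clock: 27.45
position: [0.606, 0.1588, 0.0672]
tool_rot: [3.14, -0.001, 1.851]
force: [-12.7, -1.1, 32.4]
grip_width: 0.0192
finger_force: 92.2
```

```bash
python3 -c "
from h import *
st()
d=grab('side','sd5'); s=grab('scene','sc5')
cv2.imwrite('pics/c6.png',np.hstack([cv2.resize(g['img'][int(v)-35:int(v)+35,int(u)-35:int(u)+35,::-1],(400,400),interpolation=cv2.INTER_CUBIC) for g,(u,v) in ((d,proj(d,[.6,.18,.06])),(s,proj(s,[.6,.18,.06])))]))
"
```

```text
27.45 [0.606  0.1588 0.0672] [ 1.7993e+02 -4.0000e-02  1.0603e+02] F [-12.7  -1.1  32.4] w 0.0192 ff 92.2
```

View pics/c6.png

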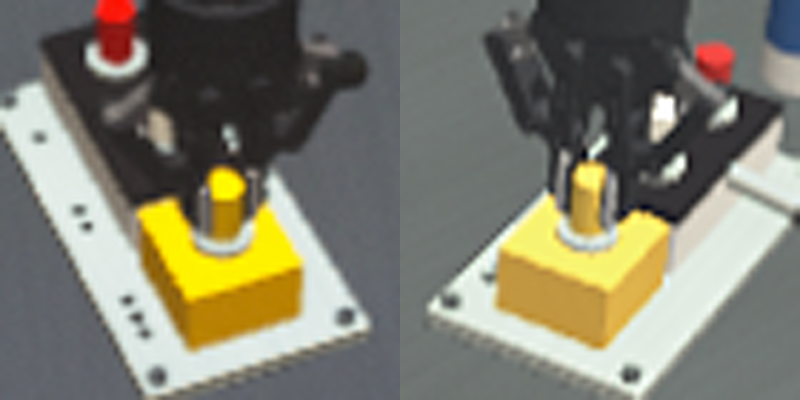

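The picture shows the yellow pin upright in the fingers at side crop (225,210), its flange flat on the yellow block. Red and white are still seated. It is pressing with about 32 N, so I hand the job in.

```bash
python3 -c "
from h import *
print(bot.job_done()); st()"
```

```text
the job is handed in; nothing more can be done
None
the job is handed in; nothing more can be done
```

The job is handed in: red is seated in pocket 1 and white in pocket 2, both let go, and yellow is held down in pocket 3 with its flange on the block at about 32 N; the hand-in call returned no verdict.

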